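# Close the filter unit: hook the cover under the lip and lower it

## Task

Close the open air filter unit with the cover that fits it, the larger of the two vented metal plates: tilt the cover, slip one short edge under the lip on the robot's side of the unit, then lower the other edge until the cover lies flat inside the well. Let go of it there, and leave the smaller cover where it lies.

Things in the scene. Friction and masses are not known exactly. Their poses are not given: they have to be found in the camera images.
- filter_unit: Fixed grey box, 220x158x61 mm, open well in its top with a white pleated filter. Origin on the desk under the well's centre, z up, x from the lip to the fan end with round grille (away from the robot, +-17 deg). Well 144 (x) by 126 (y), floor (filter frame, carries the cover) 40 mm above the desk; side walls and the far wall with the fan end (x 72 to 136) are 52 mm high.
- lip (a point): Middle of the lip's free edge, on its underside: x -48, y 0, z 56 mm in the unit's frame, same axes. The lip is a level plate, 5 mm thick, on the near wall (x -84 to -72); it overhangs the well over its full width from x -72 to -48, 16 mm above the well's floor. The well is open from above over only 120 mm.
- cover: Larger cover: vented aluminium plate, 130 (x) x 110 (y) x 5 mm, 0.2-0.35 kg, same either way round, lying flat on the desk. Origin at the centre of its underside, z up. Black bridge handle on its middle, along x: bar 70 mm long, 14 mm across y, 26 to 44 mm above the underside, on a post at each end.
- small_cover: Smaller cover, for another unit: same plate and identical handle but 96 (x) x 80 (y) x 5 mm. Origin at the centre of its underside. One cover lies left and one right of the unit, either way.
There are look-alikes about, which are no part of the job. What is shaped like the cover but orange is not meant.

How it is judged (in metres and radians):
On the way:
1. the cover is tilted in the well, its edge towards the robot under the lip (angle between cover's own z axis and vertical between 0.06 and 0.3 rad and x of cover in the frame of filter_unit between -0.03 and 0.012 m and y of cover in the frame of filter_unit between -0.02 and 0.02 m and z of cover in the frame of filter_unit below 0.064 m), for 0.05 s.
At the end, for the whole second after the job is handed in: The larger cover lies flat (within 3 degrees) on the floor of the filter unit's well (underside no more than 4 mm above the floor), centred within 12 mm along and 13 mm across and lengthwise within 11 degrees, so that its edge towards the robot is under the lip; it is at rest (x of cover in the frame of filter_unit between -0.012 and 0.012 m and y of cover in the frame of filter_unit between -0.013 and 0.013 m and z of cover in the frame of filter_unit below 0.044 m and angle between cover's own z axis and vertical below 0.05 rad and angle between the x axis of cover and the x axis of filter_unit, either way round below 0.2 rad and linear speed of cover below 0.02 m/s); the robot touches nothing.
It fails at once if the smaller cover is moved by more than 30 mm (distance of small_cover from where it was at the start of the episode above 0.03 m).
It also fails if it takes over 51 s, if anything falls off the work surface, if the arm or the gripper's body presses on something with over 40 N, if the wrist force passes 120 N, or if a joint passes its speed limit or range.

## Robot

A 6-joint arm with a two-finger parallel gripper is mounted at the origin on a cart in front of the work surface, level with it; the furniture and walls round the work are solid. World frame = base frame: x ahead of the robot, y to its left, z up, the work surface at z = 0. Lengths are in m, angles in degrees, forces in N, time in s.
With the tool pointing down it reaches from about 0.4 to 0.825 m from the base axis. Payload 7 kg.
Tool frame: the origin (TCP) lies midway between the tips of the shut fingers; the grasp point (between the pads) lies 19 mm behind it; z points along the fingers, y is the direction in which the jaws open and shut (so a half turn about z gives the same grasp; the last joint's range is limited). The gripper opens to 88 mm and grips with 3 to 60 N. Pads are 19 mm wide; open, the fingers measure 130 mm over their backs; the gripper's body (78 mm by 193 mm) begins 47 mm behind the grasp point.
Start: joints at [89.273, 20.546, 0.682, 0, -70.136, -16.507], TCP at [0.2, 0.645, 0.227] pointing down, gripper open.
Joint ranges: [-176.03, 176.03], [-82.01, 121.73], [-58.28, 71.71], [-173.87, 95.51], [-174.79, -0.11], [-173.66, 173.66]. Speed limits (degrees/s): [136.94, 136.94, 172.46, 180, 180, 180].

## Interface

Orientations are given as [roll, pitch, yaw] about the fixed x, y, z axes, in that order (R = Rz(yaw) Ry(pitch) Rx(roll)).
In Python, from plant import get_state, capture, close_job gives the robot as it stands.
- The arm moves only by the tool apply_moves, never from a script. Its argument "commands" is a list of rows, each an object with "grip": the opening, from 0 (shut) to 1 (fully open); "dp": the shift along the tool's x, y, z in mm, a list of three; "yaw": the turn about the tool's z in rad. A call has 1 to 12 rows; each row is the pose to reach, as a shift and turn from the pose commanded when the call began, along the tool's axes at that moment; what a row does not reach only later rows make up. A row lasts 1/8 s, in which the tool goes at most 62.5 mm and 10.7 degrees, less where a joint would pass 70% of its speed; a pose out of reach is approached as far as the arm can. A call with a gripper value outside its range is refused whole. The fingers move at their own pace and stop on an object; "newtons" is the grip in N (left out, the last holds). Time passes only in rows, so rows that repeat a pose let the fingers close. It gives the time, the measured TCP pose, the force and the opening at its end, in the units of the state.
- get_state(): the state, without advancing time (a new reading comes with each control period).
- capture(name): name is "side" or "top"; returns a dict with "color" (420x560x3 uint8, red, green, blue), "camera_matrix" (3x3 intrinsics, pixels), "k1" (the pictures are not rectified: a ray, as slopes to the right and down, at radius r is drawn at 1 + k1 r^2 times it, then the intrinsics apply), "xyz" and "rotation" of the camera in the world. Camera axes: x right, y up, looking along -z (the intrinsics and any distortion apply to the point x, -y, -z); pixel columns grow to the right and rows downward; lengths in m; the calibration is good to about 2 mm. A picture is of the moment at which its call begins. There is no depth.
- close_job(): hands the job in, once; it reports no verdict.
The state is a dict: "time_s": time; "joints": joint angles; "qd": joint speeds; "joint_torque": joint torques, N m; "tcp_pos": TCP position; "eef_rot": TCP orientation; "contact_force": force on the tool from outside, world axes, zero at the start; "moment": the same for the moment, N m; "gripper_width": finger opening in m.
Only numpy, scipy, OpenCV 4.12 (cv2) and the standard library are available. Lean on these libraries where they do the work, as an engineer would, in place of code of your own. Each camera call takes 0.05 s, during which the arm holds its last target.

## Working session

There is one attempt and no reset: what is moved stays moved. The work goes in short steps, Python scripts to look and compute and a tool call to move; the robot and the scene stay as the last step left them, time stands still between calls to the robot, and variables do not carry over. Pictures are saved under pics/ and viewed, and the job is handed in when it is done.

Besides the shell and the picture viewer there is one more tool, called after "Request:" as a command line: name --argument value ..., lists and objects as JSON in quotes. apply_moves: Moves the arm, as the interface text tells. Its arguments: {"type":"object","properties":{"commands":{"type":"array","items":{"type":"object","properties":{"grip":{"type":"number"},"dp":{"type":"array","items":{"type":"number"}},"yaw":{"type":"number"}}}},"newtons":{"type":"number"}},"required":["commands"]}

```bash
mkdir -p pics; ls
cat > h.py <<'E'
import numpy as np, cv2, pickle
from plant import get_state, capture, close_job
def snap(n,tag):
    c=capture(n); pickle.dump(c,open(f'pics/{tag}.pkl','wb')); cv2.imwrite(f'pics/{tag}.png',c['color'][:,:,::-1]); return c
def load(tag): return pickle.load(open(f'pics/{tag}.pkl','rb'))
def ray(c,uv):
    K=np.array(c['camera_matrix']); uv=np.atleast_2d(np.array(uv,float))
    d=np.c_[(uv[:,0]-K[0,2])/K[0,0],(uv[:,1]-K[1,2])/K[1,1]]; s=d.copy()
    for _ in range(30): s=d/(1+c['k1']*(s**2).sum(1,keepdims=True))
    v=np.c_[s[:,0],-s[:,1],-np.ones(len(s))]@np.array(c['rotation']).T
    return np.array(c['xyz']),v
def onplane(c,uv,z):
    o,v=ray(c,uv); return o+v*((z-o[2])/v[:,2])[:,None]
def proj(c,P):
    P=np.atleast_2d(P); q=(P-np.array(c['xyz']))@np.array(c['rotation']); s=np.c_[q[:,0]/-q[:,2],-q[:,1]/-q[:,2]]
    s=s*(1+c['k1']*(s**2).sum(1,keepdims=True)); K=np.array(c['camera_matrix'])
    return s*[K[0,0],K[1,1]]+[K[0,2],K[1,2]]
def tri(c1,p1,c2,p2):
    o1,v1=ray(c1,p1);o2,v2=ray(c2,p2);v1=v1[0];v2=v2[0]
    t=np.linalg.lstsq(np.c_[v1,-v2],o2-o1,rcond=None)[0]
    a=o1+t[0]*v1;b=o2+t[1]*v2
    return (a+b)/2,np.linalg.norm(a-b)
E
python3 - <<'E'
from h import *
print(get_state())
for n in('top','side'):
    c=snap(n,n+'0');print(n,c['xyz'],c['rotation'],c['camera_matrix'],c['k1'])
E
```

```text
pics
{'time_s': 0.0, 'joints': array([ 8.92723322e+01,  2.05926813e+01,  6.30956697e-01, -2.05489024e-02,
       -7.01376005e+01, -1.65070230e+01]), 'qd': array([ 0.03595229,  0.02147816, -0.06114707, -0.0574518 , -0.08125332,
       -0.00346893]), 'joint_torque': array([ 9.52384798e-04, -5.82716453e+01,  2.93057477e+01,  6.99715421e+00,
        7.24798796e-03, -1.64380212e-04]), 'tcp_pos': array([0.19986956, 0.64417813, 0.2255859 ]), 'eef_rot': array([ 1.79899280e+02, -9.70352668e-03, -1.72416808e+01]), 'contact_force': array([ 0.47527845,  0.32972129, -0.88795845]), 'moment': array([ 0.00060655, -0.02407089, -0.01089028]), 'gripper_width': 0.08787517019465342}
top [0.24503361 0.04274441 1.48883595] [ 9.69518115e+00 -4.14593725e-02 -8.91387375e+01] [[482.71506306   0.         278.62997682]
 [  0.         482.71506306 214.54859615]
 [  0.           0.           1.        ]] -0.14492256612538154
side [ 0.53365669 -1.14670525  0.57938219] [65.82517381  0.36806183  2.32351463] [[513.28864771   0.         282.49249571]
 [  0.         513.28864771 206.74304184]
 [  0.           0.           1.        ]] -0.1399875973012164
```

```bash
python3 - <<'E'
s=open('h.py').read()
s=s.replace("c=capture(n); ","c=capture(n); c['rotation']=Rot.from_euler('xyz',c['rotation'],degrees=True).as_matrix(); ").replace("import numpy","from scipy.spatial.transform import Rotation as Rot\nimport numpy",1)
open('h.py','w').write(s)
E
python3 - <<'E'
from h import *
for n in('top0','side0'):
    c=load(n); c['rotation']=Rot.from_euler('xyz',c['rotation'],degrees=True).as_matrix(); pickle.dump(c,open(f'pics/{n}.pkl','wb'))
    print(c['rotation'], onplane(c,[[280,210]],0))
E
```

```text
[[ 1.50312968e-02  9.85604442e-01 -1.68398172e-01]
 [-9.99886762e-01  1.49384638e-02 -1.81818124e-03]
 [ 7.23602493e-04  1.68406433e-01  9.85717378e-01]] [[0.51390931 0.04141472 0.        ]]
[[ 0.99915722 -0.01074714  0.0396149 ]
 [ 0.04054103  0.40942314 -0.91144342]
 [-0.00642385  0.91228131  0.40951379]] [[0.47171225 0.12103178 0.        ]]
```

View pics/top0.png

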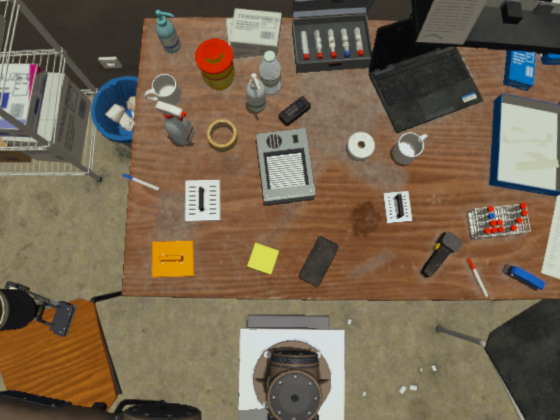

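View pics/side0.png

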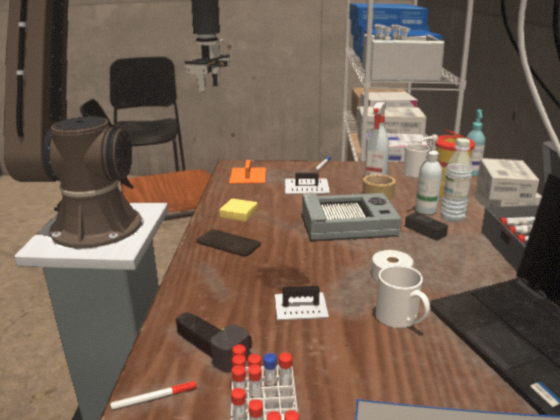

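Run:
```python
from h import *
c=load('top0');im=c['color'][:,:,::-1]
def cr(im,x0,y0,x1,y1,s): return cv2.resize(im[y0:y1,x0:x1],None,fx=s,fy=s,interpolation=cv2.INTER_CUBIC)
a=cr(im,170,170,240,230,5);b=cr(im,370,170,440,230,5)
u=cr(im,250,120,320,210,5)
cv2.imwrite('pics/crop1.png',np.hstack([a,b]));cv2.imwrite('pics/cropu.png',u)
s=load('side0')['color'][:,:,::-1]
cv2.imwrite('pics/crops.png',cr(s,270,160,410,245,5)); 
for tag,box in(('top0',(180,175,225,225)),('top0',(378,185,418,228)),('side0',(280,172,335,197)),('side0',(270,282,335,322))):
    c=load(tag);x0,y0,x1,y1=box;g=c['color'][y0:y1,x0:x1].astype(int)
    m=((g.min(2)>120)&(g.max(2)-g.min(2)<40)).astype(np.uint8)
    m=cv2.morphologyEx(m,cv2.MORPH_CLOSE,np.ones((5,5)))
    cs=max(cv2.findContours(m,0,1)[0],key=cv2.contourArea)
    r=cv2.minAreaRect(cs);bp=cv2.approxPolyDP(cv2.convexHull(cs),3,True)[:,0]+[x0,y0]
    print(tag,bp.tolist(),np.round(onplane(c,bp,.005)*1000).tolist(),'rect',np.array(cv2.boxPoints(r)+[x0,y0]).round(1).tolist(), (onplane(c,cv2.boxPoints(r)+[x0,y0],.005)*1000).round().tolist())
```

```text
top0 [[219, 180], [220, 218], [186, 221], [185, 181]] [[607.0, 236.0, 5.0], [485.0, 228.0, 5.0], [474.0, 335.0, 5.0], [602.0, 344.0, 5.0]] rect [[184.0, 180.0], [220.0, 180.0], [220.0, 221.0], [184.0, 221.0]] [[605.0, 348.0, 5.0], [607.0, 233.0, 5.0], [475.0, 228.0, 5.0], [474.0, 341.0, 5.0]]
top0 [[407, 191], [411, 220], [387, 222], [383, 193]] [[581.0, -362.0, 5.0], [487.0, -371.0, 5.0], [480.0, -294.0, 5.0], [573.0, -284.0, 5.0]] rect [[383.0, 192.6], [408.1, 189.5], [411.9, 220.0], [386.8, 223.2]] [[574.0, -284.0, 5.0], [586.0, -365.0, 5.0], [487.0, -374.0, 5.0], [476.0, -294.0, 5.0]]
side0 [[334, 196], [285, 193], [284, 180], [327, 179]] [[623.0, 211.0, 5.0], [481.0, 229.0, 5.0], [475.0, 334.0, 5.0], [608.0, 346.0, 5.0]] rect [[284.0, 178.0], [334.0, 178.0], [334.0, 196.0], [284.0, 196.0]] [[474.0, 351.0, 5.0], [630.0, 355.0, 5.0], [623.0, 211.0, 5.0], [479.0, 207.0, 5.0]]
side0 [[323, 294], [327, 317], [277, 321], [275, 294]] [[576.0, -289.0, 5.0], [581.0, -365.0, 5.0], [489.0, -380.0, 5.0], [480.0, -292.0, 5.0]] rect [[274.6, 294.0], [327.0, 291.7], [328.2, 319.3], [275.8, 321.7]] [[479.0, -292.0, 5.0], [584.0, -281.0, 5.0], [583.0, -373.0, 5.0], [487.0, -382.0, 5.0]]
```

View pics/crop1.png

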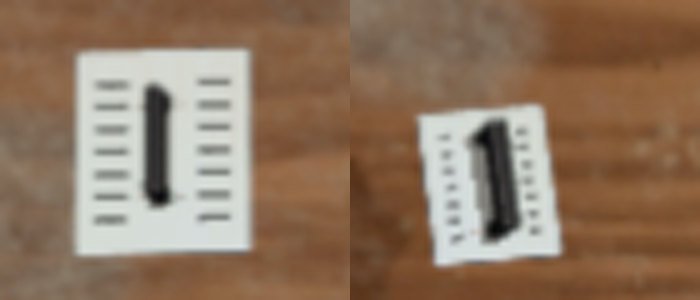

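View pics/cropu.png

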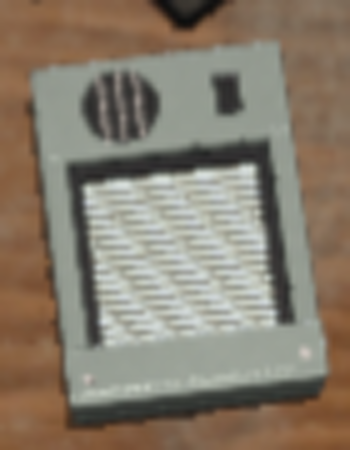

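View pics/crops.png

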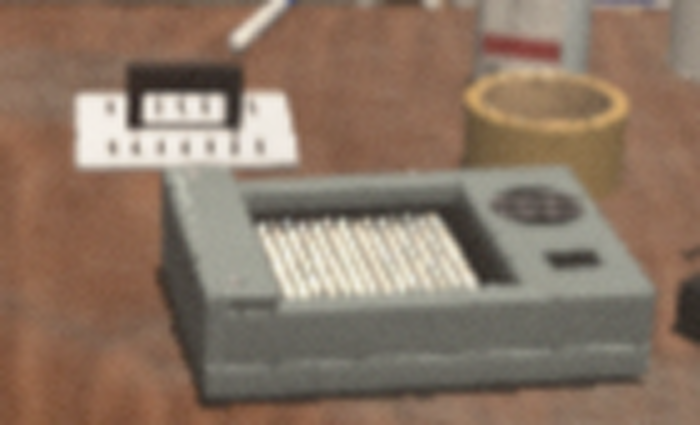

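Run:
```python
from h import *
def cr(im,x0,y0,x1,y1,s):
    g=cv2.resize(im[y0:y1,x0:x1],None,fx=s,fy=s,interpolation=cv2.INTER_CUBIC).copy()
    for x in range(x0,x1,10): cv2.putText(g,str(x),(int((x-x0+.5)*s),10),0,.35,(0,0,255)); cv2.line(g,(int((x-x0+.5)*s),12),(int((x-x0+.5)*s),20),(0,0,255))
    for y in range(y0,y1,10): cv2.putText(g,str(y),(0,int((y-y0+.5)*s)),0,.35,(0,0,255)); cv2.line(g,(22,int((y-y0+.5)*s)),(30,int((y-y0+.5)*s)),(0,0,255))
    return g
t=load('top0')['color'][:,:,::-1];s=load('side0')['color'][:,:,::-1]
cv2.imwrite('pics/u8.png',cr(t,252,122,320,210,6.8))
cv2.imwrite('pics/s7.png',cr(s,296,180,406,245,7))
cv2.imwrite('pics/c8.png',np.vstack([cr(t,175,172,230,228,6),cr(s,280,165,335,200,6)]))
```

```text
(no output)
```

View pics/u8.png

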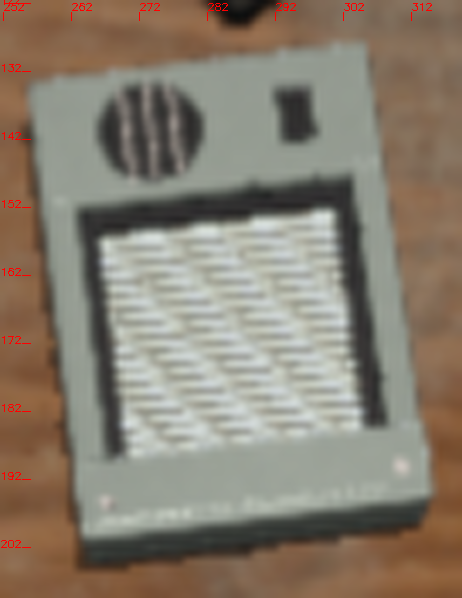

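View pics/s7.png

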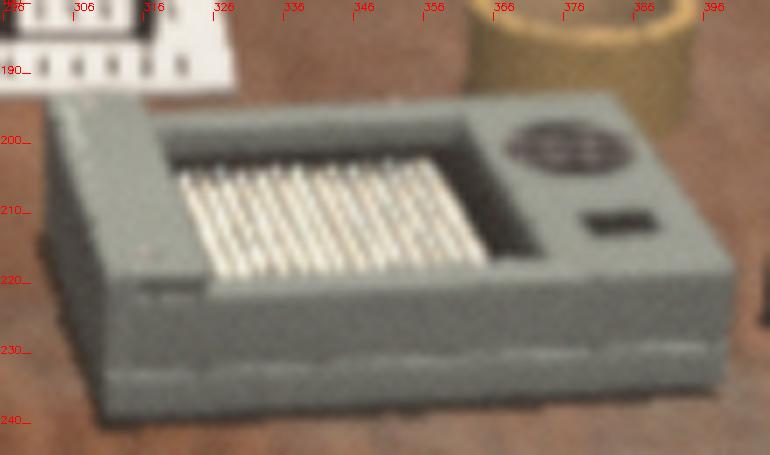

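View pics/c8.png

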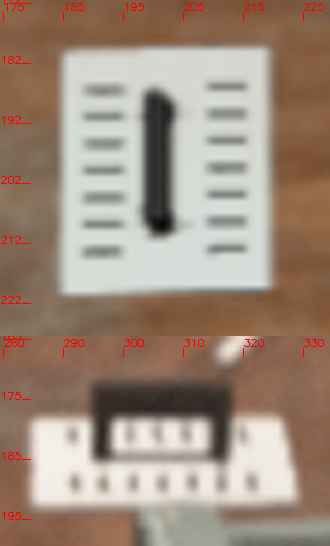

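```bash
cat > fitu.py <<'E'
from h import *
from scipy.optimize import least_squares
t=load('top0');s=load('side0')
M={'fl':(136,79,52),'fr':(136,-79,52),'nl':(-84,79,61),'nr':(-84,-79,61),'ll':(-48,63,61),'lr':(-48,-63,61),'wl':(72,63,52),'wr':(72,-63,52),'er':(-48,-79,61)}
T={'fl':(30,85),'fr':(365,43),'nl':(80,537),'nr':(430,492),'ll':(105,458),'lr':(388,425),'wl':(78,210),'wr':(352,177)}
S={'nl':(48,95),'nr':(105,272),'er':(208,272),'fl':(612,95),'fr':(735,268),'wr':(545,255),'wl':(467,118)}
T={k:(a/6.8+251.5,b/6.8+121.5) for k,(a,b) in T.items()}
S={k:(a/7+295.5,b/7+179.5) for k,(a,b) in S.items()}
for k in T:
    if k in S: p,g=tri(t,T[k],s,S[k]); print(k,M[k],(p*1000).round(1),'gap',round(g*1000,1))
def W(p,k):
    x,y,a=p[:3];c,q=np.cos(a),np.sin(a);m=np.array(M[k])/1000
    return [x+c*m[0]-q*m[1],y+q*m[0]+c*m[1],m[2]+(p[3] if len(p)>3 else 0)]
def f(p,dt=T,ds=S):
    return np.concatenate([proj(c,[W(p,k) for k in d]).ravel()-np.array(list(d.values())).ravel() for c,d in((t,dt),(s,ds)) if d])
for nm,dt,ds in(('both',T,S),('top',T,{}),('side',{},S)):
    r=least_squares(f,[.55,.05,0],args=(dt,ds),loss='soft_l1');print(nm,r.x[:2]*1000,np.degrees(r.x[2]),'rms px',np.sqrt((r.fun**2).mean()),r.fun.round(1))
r=least_squares(f,[.55,.05,0,0],loss='soft_l1');print('with dz',r.x)
# cover
CT=[(62,52),(271,47),(272,289),(62,294)];CT=[(a/6+174.5,b/6+171.5) for a,b in CT]
CS=[(30,418-336),(280,416-336),(297,504-336),(30,506-336)];CS=[(a/6+279.5,b/6+164.5) for a,b in CS]
P=onplane(t,CT,.005)*1000;print(P.round(1),P.mean(0))
P=onplane(s,CS,.005)*1000;print(P.round(1),P.mean(0))
# handle top bar ends: top far end/near end centre of bar ; z 44
HT=[(160,95),(160,224)];HT=[(a/6+174.5,b/6+171.5) for a,b in HT];print((onplane(t,HT,.044)*1000).round(1))
HS=[(231,382-336),(94,382-336)];HS=[(a/6+279.5,b/6+164.5) for a,b in HS];print((onplane(s,HS,.044)*1000).round(1))
for a,b in zip(HT,HS): p,g=tri(t,a,s,b);print('handle tri',(p*1000).round(1),g*1000)
E
python3 fitu.py
```

```text
fl (136, 79, 52) [745.7 120.1  52.9] gap 2.8
fr (136, -79, 52) [767.5 -33.6  53.4] gap 1.3
nl (-84, 79, 61) [531.6  92.4  62.3] gap 1.0
nr (-84, -79, 61) [552.7 -62.8  63.6] gap 1.7
wl (72, 63, 52) [687.2  96.8  52.4] gap 4.4
wr (72, -63, 52) [702.6 -27.8  54.8] gap 1.7
both [623.84234073  26.04236254] 7.6359683831167215 rms px 0.5461141997797839 [-0.7 -1.1  0.2 -0.6 -0.3  0.4  0.2  1.  -0.  -0.2 -0.4 -0.1 -0.4 -0.6
 -0.3 -0.3 -0.7  0.4 -0.3  1.   0.2  0.3  0.3  0.1  0.4  0.7 -0.1  1.
 -1.   0.2]
top [623.27333146  25.30799683] 7.759455022018195 rms px 0.46797209934909767 [-0.6 -0.9  0.3 -0.4  0.   0.6  0.5  1.1  0.2  0.1 -0.2  0.1 -0.2 -0.4
 -0.2 -0.2]
side [624.618334    29.73376741] 7.2918675556093655 rms px 0.3614230457533349 [-0.3 -0.2 -0.3  0.3  0.2 -0.4  0.6 -0.3  0.4  0.2 -0.   0.4 -0.7 -0.3]
with dz [0.62363208 0.02550695 0.13298031 0.00146599]
[[604.8 345.1   5. ]
 [608.8 233.9   5. ]
 [479.6 228.6   5. ]
 [475.2 338.6   5. ]] [542.09545024 286.55752299   5.        ]
[[475.5 349.4   5. ]
 [605.6 355.7   5. ]
 [609.4 236.4   5. ]
 [479.9 230.5   5. ]] [542.61220371 293.02386083   5.        ]
[[573.2 285.2  44. ]
 [506.  282.2  44. ]]
[[578.  300.5  44. ]
 [509.6 298.8  44. ]]
handle tri [574.9 284.5  49.2] 5.4841307818958835
handle tri [507.4 281.5  49.8] 4.967253132307102
```

Candidates in the top view: the left white plate at (202,200) measures about 130×110 mm, so it is the larger cover. The right white plate at (397,207) measures about 96×80 mm, the small one. The plate at (172,258) is orange and not meant. The 5x crop confirms this. The triangulated unit heights (52–55 mm on the walls, 62–64 mm on the lip) agree with the text. The unit sits at (624, 26) mm, yaw 7.6°.

I'll grip the handle of the left plate about 20 mm beyond its middle, so the end nearer the robot hangs low.

Request:
apply_moves --commands '[{"dp": [225, 117, 40], "yaw": -0.17, "grip": 1}, {"dp": [451, 234, 97], "yaw": -0.345, "grip": 1}, {"dp": [451, 234, 97], "yaw": -0.345, "grip": 1}, {"dp": [451, 234, 97], "yaw": -0.345, "grip": 1}, {"dp": [451, 234, 97], "yaw": -0.345, "grip": 1}, {"dp": [451, 234, 97], "yaw": -0.345, "grip": 1}, {"dp": [451, 234, 97], "yaw": -0.345, "grip": 1}, {"dp": [451, 234, 97], "yaw": -0.345, "grip": 1}, {"dp": [451, 234, 97], "yaw": -0.345, "grip": 1}, {"dp": [451, 234, 97], "yaw": -0.345, "grip": 1}, {"dp": [451, 234, 97], "yaw": -0.345, "grip": 1}, {"dp": [451, 234, 97], "yaw": -0.345, "grip": 1}]'

```text
time_s: 1.6
tcp_pos: [0.5608, 0.2887, 0.13]
eef_rot: [-180.0, -0.0, 2.6]
contact_force: [-0.5, 0.5, -0.8]
gripper_width: 0.0878
```

Run:
```python
from h import *
c=snap('top','t1');s=snap('side','s1')
f=lambda im,x0,y0,x1,y1,k:cv2.resize(im[y0:y1,x0:x1,::-1],None,fx=k,fy=k,interpolation=cv2.INTER_CUBIC)
cv2.imwrite('pics/v1.png',np.hstack([f(c['color'],150,140,270,240,3),f(s['color'],260,100,380,200,3)]))
```

```text
(no output)
```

View pics/v1.png

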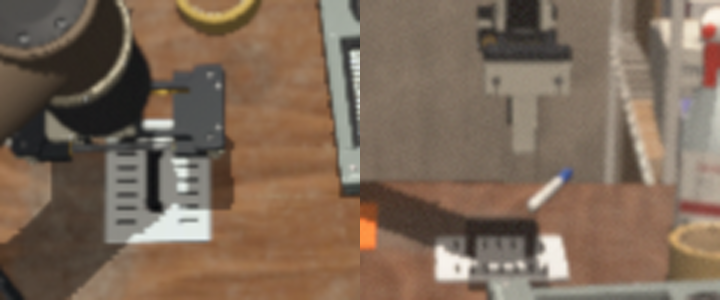

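The arm is above the larger cover with the fingers straddling the handle's far part. In the right-hand crop the finger is at x≈524 and the bar runs 472–538. Next I descend and grip.

Request:
apply_moves --commands '[{"dp": [0, 0, 50], "grip": 1}, {"dp": [0, 0, 95], "grip": 1}, {"dp": [0, 0, 112], "grip": 1}, {"dp": [0, 0, 112], "grip": 1}, {"dp": [0, 0, 112], "grip": 0}, {"dp": [0, 0, 112], "grip": 0}, {"dp": [0, 0, 112], "grip": 0}, {"dp": [0, 0, 112], "grip": 0}, {"dp": [0, 0, 112], "grip": 0}, {"dp": [0, 0, 112], "grip": 0}, {"dp": [0, 0, 112], "grip": 0}, {"dp": [0, 0, 112], "grip": 0}]' --newtons 8

```text
$.commands[0]: bad value
```

```bash
python3 -c "
from h import *
s=get_state();print(s['gripper_width'],s['contact_force'],s['tcp_pos'])"
```

```text
0.08786812881992881 [-0.31073939  0.32179166 -0.45714992] [0.56089619 0.28859875 0.12996803]
```

Rows without "yaw" are refused, so I'll include it.

Request:
apply_moves --commands '[{"dp": [0, 0, 50], "yaw": 0, "grip": 1}, {"dp": [0, 0, 95], "yaw": 0, "grip": 1}, {"dp": [0, 0, 112], "yaw": 0, "grip": 1}, {"dp": [0, 0, 112], "yaw": 0, "grip": 1}, {"dp": [0, 0, 112], "yaw": 0, "grip": 0}, {"dp": [0, 0, 112], "yaw": 0, "grip": 0}, {"dp": [0, 0, 112], "yaw": 0, "grip": 0}, {"dp": [0, 0, 112], "yaw": 0, "grip": 0}, {"dp": [0, 0, 112], "yaw": 0, "grip": 0}, {"dp": [0, 0, 112], "yaw": 0, "grip": 0}, {"dp": [0, 0, 112], "yaw": 0, "grip": 0}, {"dp": [0, 0, 112], "yaw": 0, "grip": 0}]' --newtons 8

```text
time_s: 3.2
tcp_pos: [0.5614, 0.2876, 0.0175]
eef_rot: [-180.0, -0.0, 2.5]
contact_force: [-0.4, 0.6, -1.7]
gripper_width: 0.014
```

Width is 14 mm, so the bar is gripped. I'll lift gently by 15 mm and look at the tilt.

Request:
apply_moves --commands '[{"dp": [0, 0, -5], "yaw": 0, "grip": 0}, {"dp": [0, 0, -10], "yaw": 0, "grip": 0}, {"dp": [0, 0, -15], "yaw": 0, "grip": 0}, {"dp": [0, 0, -15], "yaw": 0, "grip": 0}, {"dp": [0, 0, -15], "yaw": 0, "grip": 0}]' --newtons 8

```text
time_s: 3.82
tcp_pos: [0.5613, 0.2875, 0.0325]
eef_rot: [-180.0, 0.0, 2.5]
contact_force: [0.9, 0.5, -2.7]
gripper_width: 0.0143
```

Run:
```python
from h import *
s=snap('side','s2');print(get_state()['contact_force'],get_state()['moment'])
f=lambda im,x0,y0,x1,y1,k:cv2.resize(im[y0:y1,x0:x1,::-1],None,fx=k,fy=k,interpolation=cv2.INTER_CUBIC)
cv2.imwrite('pics/v2.png',f(s['color'],265,130,365,205,7))
```

```text
[-0.32725612  0.60332012 -2.56490655] [-0.02200825 -0.04212472  0.0358229 ]
```

View pics/v2.png

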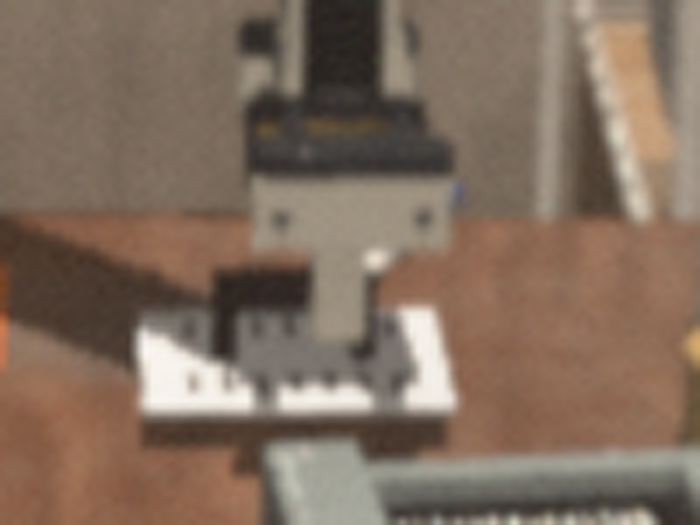

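The cover is held flat: its lower edge runs (140,415) to (455,412), so the grip resists rotation. I'll bring it over the well shifted toward the fan end and tip it by pressing its far part on the fan-end wall.

Request:
apply_moves --commands '[{"dp": [0, 0, -40], "yaw": 0, "grip": 0}, {"dp": [0, 0, -85], "yaw": 0, "grip": 0}, {"dp": [20, 45, -100], "yaw": -0.02, "grip": 0}, {"dp": [40, 95, -100], "yaw": -0.04, "grip": 0}, {"dp": [55, 145, -100], "yaw": -0.06, "grip": 0}, {"dp": [72, 195, -100], "yaw": -0.08, "grip": 0}, {"dp": [88, 240, -100], "yaw": -0.0885, "grip": 0}, {"dp": [96, 260, -100], "yaw": -0.0885, "grip": 0}, {"dp": [96, 260, -100], "yaw": -0.0885, "grip": 0}, {"dp": [96, 260, -100], "yaw": -0.0885, "grip": 0}]' --newtons 10

```text
time_s: 5.12
tcp_pos: [0.6685, 0.0327, 0.1323]
eef_rot: [-180.0, 0.0, 7.6]
contact_force: [0.5, 0.3, -3.2]
gripper_width: 0.014
```

```bash
cat > look.py <<'E'
from h import *
import sys
n=sys.argv[1];s=snap('side','s'+n);t=snap('top','t'+n);st=get_state();print(st['time_s'],st['tcp_pos'],st['eef_rot'],st['contact_force'],st['moment'])
f=lambda im,x0,y0,x1,y1,k:cv2.resize(im[y0:y1,x0:x1,::-1],None,fx=k,fy=k,interpolation=cv2.INTER_CUBIC)
cv2.imwrite(f'pics/v{n}.png',f(s['color'],290,140,410,245,5.5));cv2.imwrite(f'pics/w{n}.png',f(t['color'],235,115,335,215,5.5))
E
python3 look.py 3
```

```text
5.225 [0.66851704 0.03317326 0.13255216] [-1.79992119e+02  4.91147111e-03  7.67379348e+00] [-0.35270468 -0.07312882 -2.5193871 ] [ 0.05103191 -0.04032986  0.04752921]
```

View pics/v3.png

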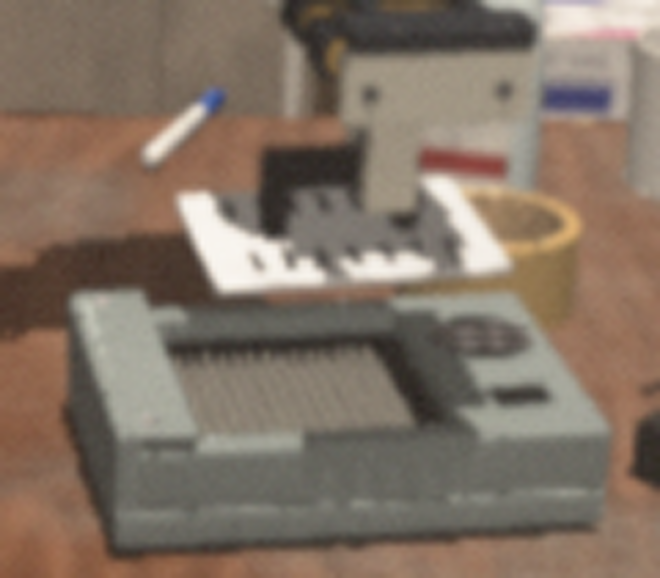

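View pics/w3.png

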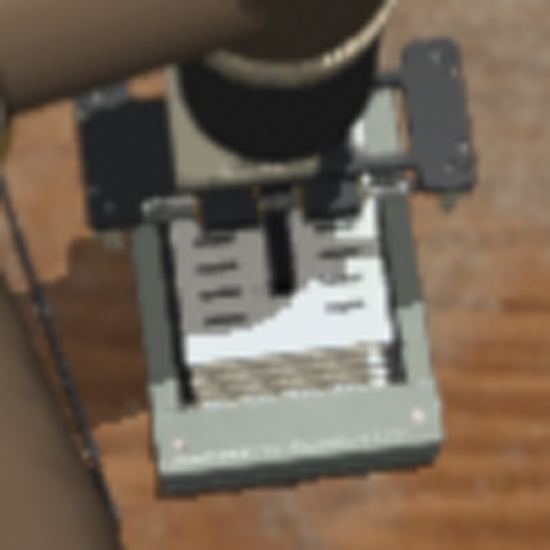

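The cover hangs level over the well. Its near corners are at top-crop (187,362) and (392,338), and its side-crop lower corners are at (215,290) and (512,266). I'll compute where they are in the unit's frame.

```bash
cat > uf.py <<'E'
from h import *
def U(P):
    P=np.atleast_2d(P)*1000; a=np.radians(7.6); d=P-[623.8,26,0]
    return np.c_[d[:,0]*np.cos(a)+d[:,1]*np.sin(a),-d[:,0]*np.sin(a)+d[:,1]*np.cos(a),P[:,2]].round(1)
T=lambda a,b:(a/5.5+234.5,b/5.5+114.5)
S=lambda a,b:(a/5.5+289.5,b/5.5+139.5)
E
python3 - <<'E'
from uf import *
t=load('t3');s=load('s3')
print(U(onplane(t,[T(187,362),T(392,338)],.120)))
print(U(onplane(s,[S(178,192),S(215,286),S(512,263),S(455,176)],.120)))
for a,b in((T(187,362),S(178,192)),(T(392,338),S(215,286))): p,g=tri(t,a,s,b);print(U(p),g)
print(U(get_state()['tcp_pos']))
E
```

```text
[[-37.1  55.7 120. ]
 [-36.8 -53.9 120. ]]
[[-35.3  58.1 120. ]
 [-38.  -55.9 120. ]
 [ 95.4 -43.6 120. ]
 [ 98.1  65.9 120. ]]
[[-36.5  55.7 120.8]] 0.0016280611118943476
[[-37.1 -53.9 119.3]] 0.0009798238475158603
[[ 45.3   1.2 132.6]]
```

Request:
apply_moves --commands '[{"dp": [0, 0, 30], "yaw": 0, "grip": 0}, {"dp": [0, 0, 55], "yaw": 0, "grip": 0}, {"dp": [0, 0, 61], "yaw": 0, "grip": 0}, {"dp": [0, 0, 63], "yaw": 0, "grip": 0}, {"dp": [0, 0, 64], "yaw": 0, "grip": 0}, {"dp": [0, 0, 65], "yaw": 0, "grip": 0}, {"dp": [0, 0, 66], "yaw": 0, "grip": 0}, {"dp": [0, 0, 66], "yaw": 0, "grip": 0}]' --newtons 10

```text
time_s: 6.22
tcp_pos: [0.6686, 0.032, 0.0673]
eef_rot: [-180.0, -0.0, 7.6]
contact_force: [-4.9, 0.7, 5.6]
gripper_width: 0.0141
```

```bash
python3 look.py 4
```

```text
6.325 [0.66855529 0.03197977 0.06714987] [1.79998588e+02 5.22758767e-03 7.60831677e+00] [-4.9310192   1.34659589  4.48484343] [0.253242   1.70894498 0.0344733 ]
```

View pics/v4.png

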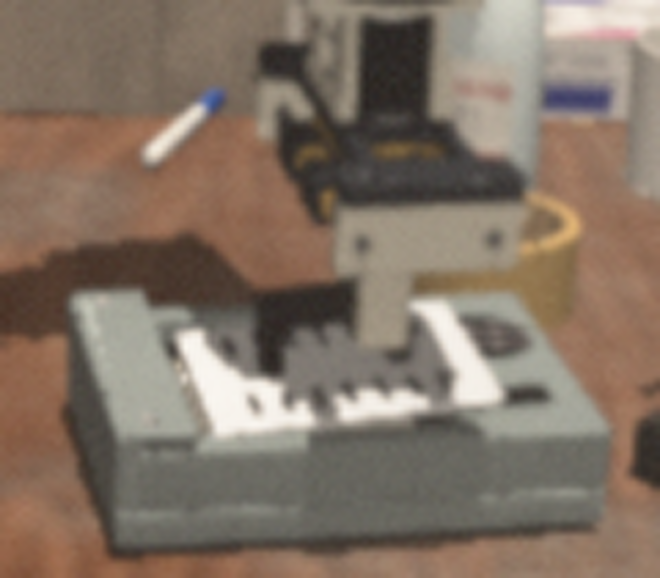

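View pics/w4.png

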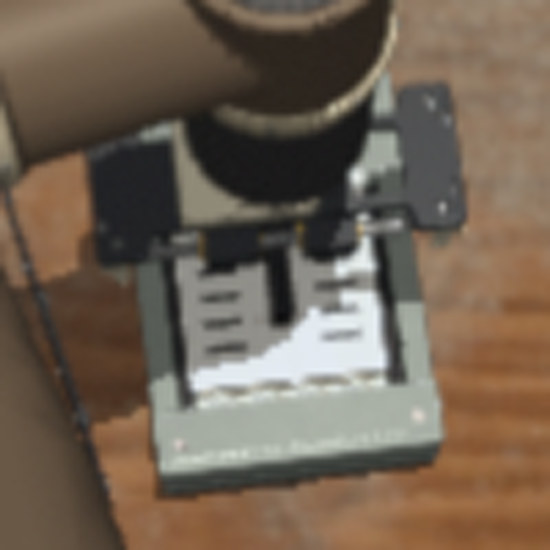

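Run:
```python
from uf import *
t=load('t4');s=load('s4')
for a,b in((T(192,388),S(182,335)),(T(389,367),S(212,433))): p,g=tri(t,a,s,b);print(U(p),g)
for z in(.057,.063,.068):print(z,U(onplane(s,[S(505,398),S(452,300)],z)))
for z in(.045,.05,.057):print(z,U(onplane(s,[S(212,433)],z)),U(onplane(t,[T(192,388),T(389,367)],z)))
```

```text
[[-33.6  54.   49.3]] 0.002566799275858652
[[-36.7 -56.1  50.9]] 0.0010892746821715242
0.057 [[ 95.9 -47.3  57. ]
 [100.4  65.   57. ]]
0.063 [[ 92.  -59.9  63. ]
 [ 96.5  51.1  63. ]]
0.068 [[ 88.7 -70.5  68. ]
 [ 93.2  39.4  68. ]]
0.045 [[-35.  -44.1  45. ]] [[-33.9  54.   45. ]
 [-34.8 -56.7  45. ]]
0.05 [[-36.9 -54.4  50. ]] [[-35.   54.1  50. ]
 [-35.9 -56.3  50. ]]
0.057 [[-39.7 -68.9  57. ]] [[-36.7  54.1  57. ]
 [-37.6 -55.7  57. ]]
```

The cover is tilted about 0.09 rad: near edge top at 50 mm, far edge top at about 62 mm. I'll press 1 mm more, then pull it under the lip.

Request:
apply_moves --commands '[{"dp": [0, 0, 1], "yaw": 0, "grip": 0}, {"dp": [0, 0, 1], "yaw": 0, "grip": 0}, {"dp": [-4, 0, 1], "yaw": 0, "grip": 0}, {"dp": [-8, 0, 1], "yaw": 0, "grip": 0}, {"dp": [-13, 0, 1], "yaw": 0, "grip": 0}, {"dp": [-18, 0, 1], "yaw": 0, "grip": 0}, {"dp": [-23, 0, 1], "yaw": 0, "grip": 0}, {"dp": [-28, 0, 1], "yaw": 0, "grip": 0}, {"dp": [-30, 0, 1], "yaw": 0, "grip": 0}, {"dp": [-30, 0, 1], "yaw": 0, "grip": 0}]' --newtons 14

```text
time_s: 7.58
tcp_pos: [0.6386, 0.028, 0.0655]
eef_rot: [-180.0, 0.0, 7.6]
contact_force: [1.6, 0.3, 0.7]
gripper_width: 0.0133
```

```bash
python3 look.py 5
```

```text
7.675 [0.63870348 0.02801318 0.06530974] [1.79997678e+02 4.98328013e-02 7.59865252e+00] [ 0.69797758 -0.26773666 -0.06275714] [ 0.05940445  0.02282112 -0.01985427]
```

View pics/v5.png

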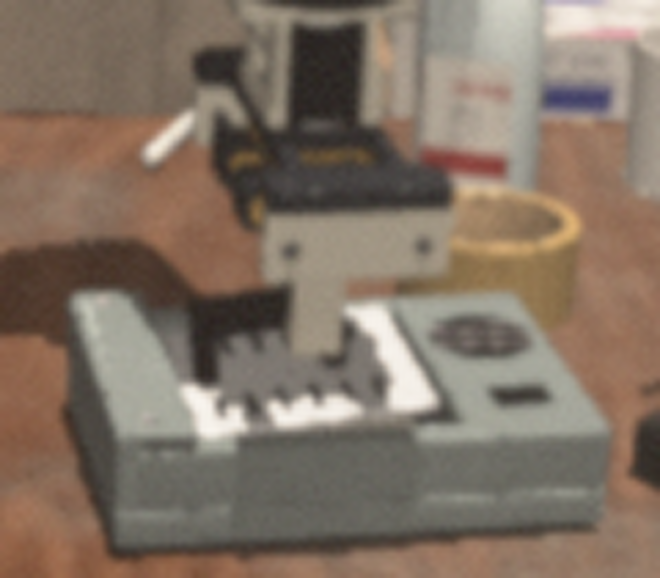

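View pics/w5.png

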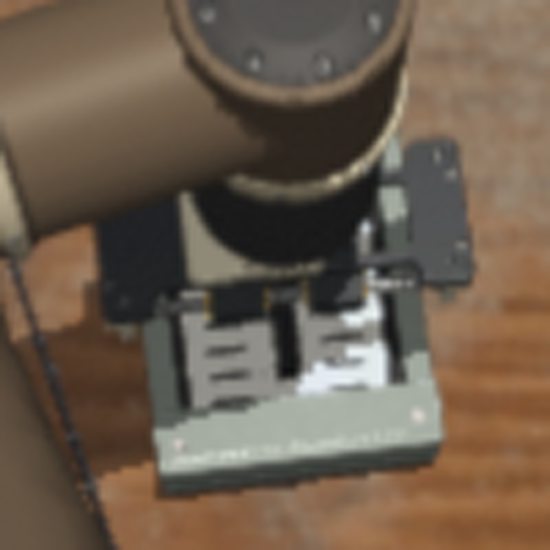

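Run:
```python
from uf import *
s=load('s5');print(U(get_state()['tcp_pos']))
for z in(.05,.054,.058,.062):print(z,U(onplane(s,[S(440,408),S(387,306)],z)))
```

```text
[[15.   0.  65.3]]
0.05 [[ 68.6 -39.8  50. ]
 [ 71.8  77.3  50. ]]
0.054 [[ 66.3 -48.2  54. ]
 [ 69.4  68.   54. ]]
0.058 [[ 63.9 -56.5  58. ]
 [ 67.   58.7  58. ]]
0.062 [[ 61.5 -64.9  62. ]
 [ 64.6  49.4  62. ]]
```

The near edge is under the lip. The far edge top is at 57–59 mm and the centre at x≈-2, so the tilt is about 0.1 rad. Now I lower the far edge.

Request:
apply_moves --commands '[{"dp": [0, 0, 2], "yaw": 0, "grip": 0}, {"dp": [0, 0, 4], "yaw": 0, "grip": 0}, {"dp": [0, 0, 6], "yaw": 0, "grip": 0}, {"dp": [0, 0, 7.5], "yaw": 0, "grip": 0}, {"dp": [0, 0, 7.5], "yaw": 0, "grip": 0}]' --newtons 7

```text
time_s: 8.3
tcp_pos: [0.6388, 0.028, 0.0577]
eef_rot: [180.0, 0.0, 7.6]
contact_force: [0.8, 0.1, -1.5]
gripper_width: 0.0142
```

Request:
apply_moves --commands '[{"dp": [0, 0, 0], "yaw": 0, "grip": 0.5}, {"dp": [0, 0, 0], "yaw": 0, "grip": 0.5}, {"dp": [0, 0, 0], "yaw": 0, "grip": 0.5}, {"dp": [0, 0, 0], "yaw": 0, "grip": 0.5}, {"dp": [0, 0, -10], "yaw": 0, "grip": 0.5}, {"dp": [0, 0, -50], "yaw": 0, "grip": 0.5}, {"dp": [0, 0, -100], "yaw": 0, "grip": 0.5}, {"dp": [0, 0, -150], "yaw": 0, "grip": 0.5}, {"dp": [0, 0, -150], "yaw": 0, "grip": 0.5}]' --newtons 7

```text
time_s: 9.43
tcp_pos: [0.6416, 0.0284, 0.2142]
eef_rot: [-180.0, -0.5, 7.6]
contact_force: [0.4, 0.8, -0.9]
gripper_width: 0.0439
```

```bash
python3 look.py 6
```

```text
9.525 [0.63914969 0.02819113 0.20924008] [-1.79962440e+02 -1.07136689e-01  7.59631694e+00] [-0.16856653 -0.03392938 -0.9167108 ] [-0.01408996 -0.02741519  0.03376079]
```

View pics/v6.png

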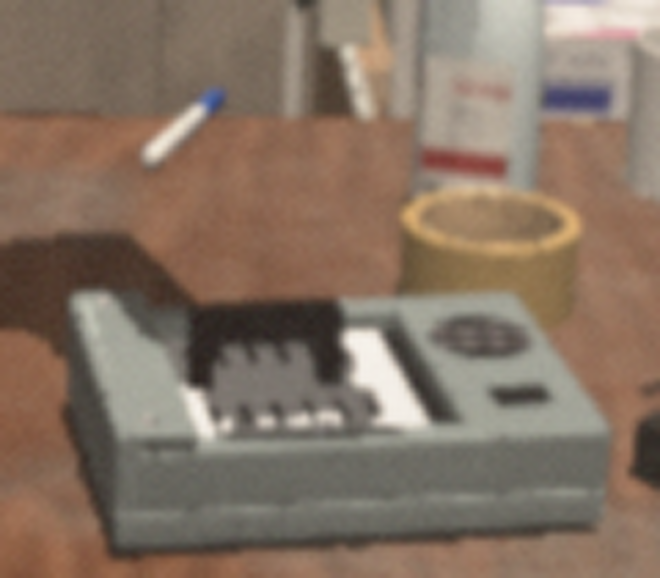

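View pics/w6.png

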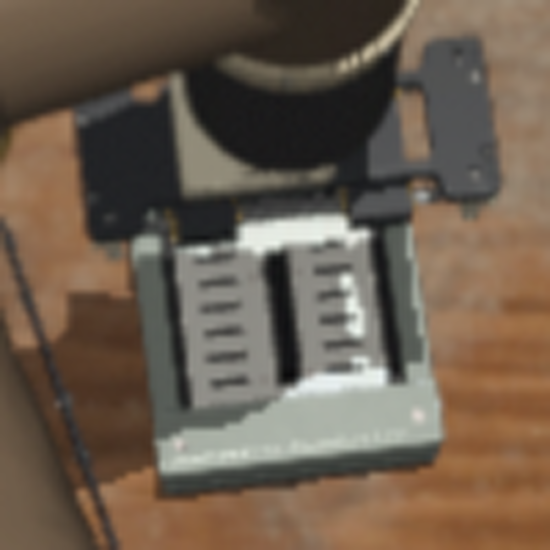

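The cover lies in the well below the rim. I'll move the arm aside for a clear check.

Request:
apply_moves --commands '[{"dp": [0, -60, -50], "yaw": 0, "grip": 0.5}, {"dp": [0, -120, -50], "yaw": 0, "grip": 0.5}, {"dp": [-20, -180, -50], "yaw": 0, "grip": 0.5}, {"dp": [-40, -240, -50], "yaw": 0, "grip": 0.5}, {"dp": [-60, -300, -50], "yaw": 0, "grip": 0.5}, {"dp": [-60, -300, -50], "yaw": 0, "grip": 0.5}, {"dp": [-60, -300, -50], "yaw": 0, "grip": 0.5}, {"dp": [-60, -300, -50], "yaw": 0, "grip": 0.5}]'

```text
time_s: 10.52
tcp_pos: [0.5402, 0.3164, 0.2575]
eef_rot: [180.0, 0.0, 7.5]
contact_force: [0.6, 0.0, -0.4]
gripper_width: 0.0438
```

```bash
python3 look.py 7
```

```text
10.625 [0.54050455 0.31616574 0.25785576] [1.79979661e+02 1.93925816e-02 7.50030548e+00] [ 0.52792405 -0.4061242   0.87443878] [-0.06906784 -0.02848879  0.04470816]
```

View pics/v7.png

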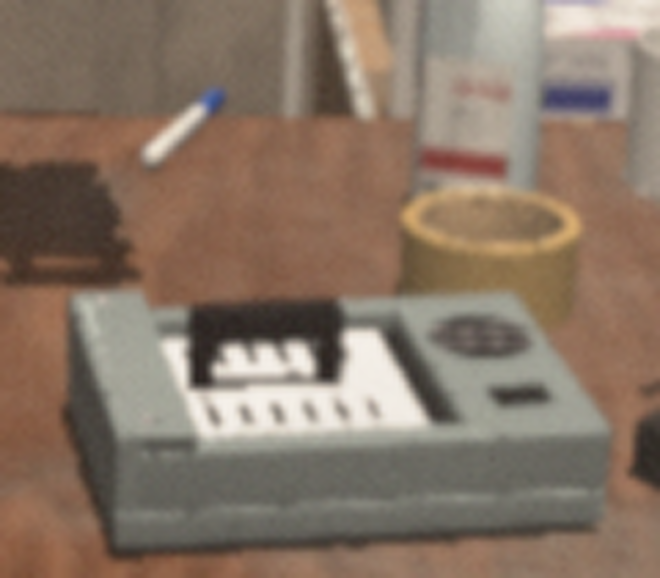

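View pics/w7.png

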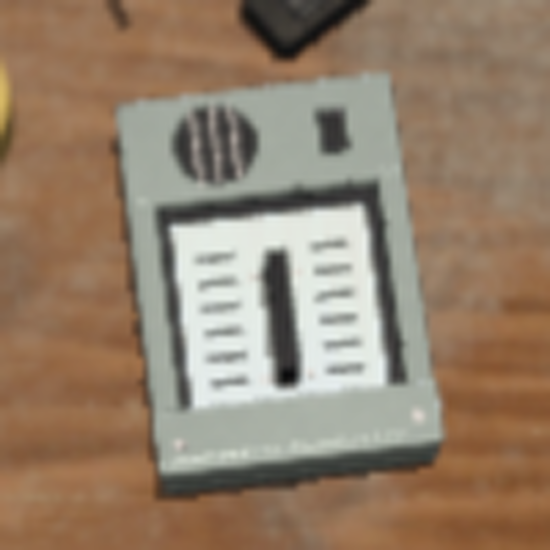

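Run:
```python
from uf import *
t=load('t7');s=load('s7')
print('far plate corners @45',U(onplane(t,[T(170,226),T(365,203)],.045)))
print('handle bar top ends @84',U(onplane(t,[T(275,250),T(288,384)],.084)))
for z in(.084,.088,.092): print('side handle back top edge',z,U(onplane(s,[S(191,302),S(340,302)],z)))
print('side far y+ corner @45',U(onplane(s,[S(383,326)],.045)))
for a,b in((T(365,203),S(432,428)),(T(170,226),S(383,326))):
  p,g=tri(t,a,s,b);print('tri far',U(p),g)
for k in('t7','top0'):
    c=load(k);g=c['color'][185:228,378:418].astype(int);m=((g.min(2)>120)&(g.max(2)-g.min(2)<40));print('small cover px centroid',np.argwhere(m).mean(0))
```

```text
far plate corners @45 [[ 60.9  55.7  45. ]
 [ 61.5 -55.4  45. ]]
handle bar top ends @84 [[ 28.8   0.3  84. ]
 [-46.9   2.4  84. ]]
side handle back top edge 0.084 [[-35.9  12.3  84. ]
 [ 31.3   5.2  84. ]]
side handle back top edge 0.088 [[-37.6   3.   88. ]
 [ 29.1  -4.1  88. ]]
side handle back top edge 0.092 [[-39.3  -6.4  92. ]
 [ 26.8 -13.4  92. ]]
side far y+ corner @45 [[67.2 64.9 45. ]]
tri far [[ 61.  -55.2  47.7]] 0.0005863962827260574
tri far [[62.4 55.4 48.6]] 0.0048799335869823
small cover px centroid [21.62557781 19.02773498]
small cover px centroid [21.67479675 19.02601626]
```

The cover is centred at about x=-4, y=0 mm, square with the unit. Its far edge top measures 48 mm where 45 is nominal, and the unit's own walls read 0.4–2.8 mm high in the same views. So it lies flat on the floor, and the small cover hasn't moved. Handing in.

```bash
python3 -c "
from plant import *
print(close_job())"
```

```text
the job is handed in; nothing more can be done
None
```

The larger cover (the left white plate) is closed into the filter unit's well with its near edge under the lip. It was released there, and I handed the job in at about 10.6 s of the 51 s.

**How it went:** The tool can't pitch, and the cover stayed flat when I lifted it by the far part of its handle. I tipped it about 0.1 rad by pressing its far part on the fan-end wall. Then I pulled its near edge under the lip, lowered the far edge, let go and moved the arm aside.

**Last checks:**
- **Position:** the cover is centred at about x -4 mm and y 0 mm, and square with the unit to about 1°.
- **Flatness:** both far corners measure 48 mm against a nominal 45 mm. The unit's own walls read 0.4–2.8 mm high in the same views, so I take the cover to be lying on the floor.
- **Small cover:** it has not moved; its pixel centroid is unchanged to within 0.1 px.
- **Disagreement:** positions taken from the side view alone differed from the top view by 6–9 mm in the last check, for points on edges seen at a slant. I relied on the top view and on both views together. The tilt of about 0.1 rad is measured from pictures only, as no verdict is reported.

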